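# Knock the stuck insert out of the blue stand

## Robot

A 6-joint arm with a two-finger parallel gripper is mounted at the origin on a cart in front of the work surface, level with it; the furniture and walls round the work are solid. World frame = base frame: x ahead of the robot, y to its left, z up, the work surface at z = 0. Lengths are in m, angles in rad, forces in N, time in s.
With the tool pointing down it reaches from about 0.275 to 0.775 m from the base axis. Payload 14.6 kg.
Tool frame: the origin (TCP) lies midway between the tips of the shut fingers; the grasp point (between the pads) lies 19 mm behind it; z points along the fingers, y is the direction in which the jaws open and shut (so a half turn about z gives the same grasp; the last joint's range is limited). The gripper opens to 85 mm and grips with 20 to 120 N. Pads are 22 mm wide; open, the fingers measure 114 mm over their backs; the gripper's body (76 mm by 85 mm) begins 54 mm behind the grasp point. The pads swing forward as they close: fully open they stand 13 mm farther back than shut.
Start: joints at [1.061, 0.263, -0.048, 1.259, 0, 1.415], TCP at [0.182, 0.492, 0.231] pointing down, gripper open.
Joint ranges: [-2.65, 2.65], [-0.89, 1.7], [-1.18, 1.37], [-2.13, 2.11], [-1.35, 1.29], [-3.14, 3.14]. Speed limits (rad/s): [1.89, 1.89, 2.57, 2.79, 3.14, 3.14].

## Interface

Orientations are given as [roll, pitch, yaw] about the fixed x, y, z axes, in that order (R = Rz(yaw) Ry(pitch) Rx(roll)).
In Python, from rig import r gives the robot as it stands.
- The arm moves only by the shell command python3 -m inch 'ROWS' [FORCE]. ROWS is JSON, a list of rows, each a list of 3 entries, a list of its own where there are three numbers: the gripper's target within -1 to 1 (shut at 1, half-way at 0, fully open at -1), then the shift along the tool's x, y, z each as a share of 0.03 m, from -1 to 1, then the turn, a rotation vector about the tool's x, y, z each as a share of 0.1 rad, from -1 to 1. In form: [[hand, [dx, dy, dz], [wx, wy, wz]], ...]. A call has 1 to 20 rows; each row shifts and turns the commanded pose from where the row before left it, along the tool's axes as they then stand; what a row does not reach is not made up. A row lasts 1/8 s, in which the tool goes at most 62.5 mm and 10.7 degrees, less where a joint would pass 70% of its speed; a pose out of reach is approached as far as the arm can. A call with a number of a shift or a turn outside -1 to 1 is refused whole. A call with a gripper value outside its range is refused whole. The fingers move at their own pace and stop on an object; FORCE is the grip in N (left out, the last holds). Time passes only in rows, so rows that do not move let the fingers close. It gives the time, the measured TCP pose, the force and the opening at its end, in the units of the state.
- r.get_state(): the state, without advancing time (a new reading comes with each control period).
- r.get_image(name): name is "side" or "top"; returns the picture (420x560x3 uint8, red, green, blue); there is no depth.
- r.camera_params(name): a dict with "fov_y" (degrees; the focal length in pixels is half the picture's height over the tangent of half this angle, whatever the lens; pixels are square), "cx", "cy" (the principal point, pixels), "dist_coeffs" ([k1, k2, p1, p2, k3] as OpenCV has them; the pictures are not rectified), "rvec" (rotation vector, rad) and "tvec" (3), from world to camera coordinates, as OpenCV has them. Camera axes: x right, y down, z forward; pixel columns grow to the right and rows downward; lengths in m; the calibration is good to about 2 mm. A picture is of the moment at which its call begins. camera_params takes no time and is no camera call.
- r.sign_off(): hands the job in, once; it reports no verdict.
The state is a dict: "t": time; "joint_pos": joint angles; "joint_velocities": joint speeds; "joint_efforts": joint torques, N m; "tcp_pos": TCP position; "eef_rot": TCP orientation; "force": force on the tool from outside, world axes, zero at the start; "wrist_torque": the same for the moment, N m; "width": finger opening in m.
Only numpy, scipy, OpenCV 4.12 (cv2) and the standard library are available. Lean on these libraries where they do the work, as an engineer would, in place of code of your own. Each camera call takes 0.05 s, during which the arm holds its last target.

## Task

A round insert is stuck in the pocket of each of the two knock-out stands. Reach down through the access hole in the top of the blue stand (closed fingers fit through) and push its insert out from behind, all the way down until it lies on the bench under the stand, then draw back out. Leave the yellow stand's insert stuck where it is.

Things in the scene. Friction and masses are not known exactly. Their poses are not given: they have to be found in the camera images.
- blue_stand: Blue painted square stand, 140x140 mm, 58 mm tall, fixed on four short legs, open underneath (walls end 30 mm above the bench). Origin on the bench right under the middle of its top; z up. Round access hole, 70 mm across, in the middle of its 6 mm top plate; yaw within 12 degrees of square
- blue_insert (a joint): Travel of the insert stuck in the blue stand, in m downward: 0 = stuck in the pocket, 0.027 = out, resting on the bench. A black disc with a grey top, 100 mm across, 24 mm thick, centred under the access hole; at 0 its top is 52 mm above the bench (6 mm down the hole), at the end 25 mm. It only slides straight down, resists with about 7 to 10 N all the way and stays where it is left
- yellow_stand: Yellow painted square stand, 140x140 mm, 58 mm tall, fixed on four short legs, open underneath (walls end 30 mm above the bench). Origin on the bench right under the middle of its top; z up. Round access hole, 70 mm across, in the middle of its 6 mm top plate; yaw within 12 degrees of square
- yellow_insert (a joint): Travel of the insert in the yellow stand, a disc just like the other one; it is to stay at 0

How it is judged:
By the outcome, as a careful person would: the job done as asked, in the order asked, and still so for the second after the job is handed in, with the robot touching nothing.
It also fails if it takes over 32 s, if anything falls off the work surface, if the arm or the gripper's body presses on something with over 40 N, if the wrist force passes 120 N, or if a joint passes its speed limit or range.

## Working session

There is one attempt and no reset: what is moved stays moved. The work goes in short steps, Python scripts to look and compute and a shell command to move; the robot and the scene stay as the last step left them, time stands still between calls to the robot, and variables do not carry over. Pictures are saved under pics/ and viewed, and the job is handed in when it is done.

```bash
mkdir -p pics; python3 - <<'E'
from rig import r
import cv2
print(r.get_state())
for n in("top","side"):
    cv2.imwrite(f"pics/{n}0.png",r.get_image(n)[:,:,::-1]); print(n,r.camera_params(n))
E
```

```text
{'t': 0.0, 'joint_pos': array([ 1.06067780e+00,  2.63527775e-01, -4.89227225e-02,  1.25940009e+00,
       -2.63962903e-05,  1.41549940e+00]), 'joint_velocities': array([ 1.08798891e-05, -3.42821772e-04,  5.79624307e-05,  3.30240470e-04,
       -1.75689891e-03,  4.44012617e-04]), 'joint_efforts': array([ 2.65289964e-03, -6.37615943e+01,  3.84565079e+01,  1.36943167e-02,
        5.17347564e-05,  1.31809759e-05]), 'tcp_pos': array([0.18227468, 0.49205539, 0.2308278 ]), 'eef_rot': array([-3.14054700e+00, -1.36987466e-04,  2.78677100e+00]), 'force': array([-0.33095184,  0.78353547, -0.45801288]), 'wrist_torque': array([-0.01565609, -0.03805282, -0.04100995]), 'width': 0.08549035657995072}
top {'fov_y': 50.777812702382484, 'cx': 277.1530989412166, 'cy': 211.41137756277254, 'dist_coeffs': array([-0.03174707,  0.        ,  0.        ,  0.        ,  0.        ]), 'rvec': array([ 2.07186286, -2.15782244,  0.21347453]), 'tvec': array([0.10882983, 0.54660248, 0.98991815])}
side {'fov_y': 56.44255346819771, 'cx': 283.713021173737, 'cy': 209.61779859519842, 'dist_coeffs': array([-0.00957888,  0.        ,  0.        ,  0.        ,  0.        ]), 'rvec': array([ 2.08199942, -0.13602647,  0.10237876]), 'tvec': array([-0.5222832 ,  0.13119585,  0.74290747])}
```

View pics/top0.png

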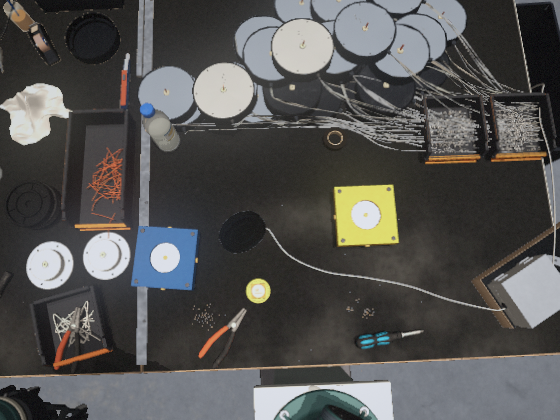

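View pics/side0.png

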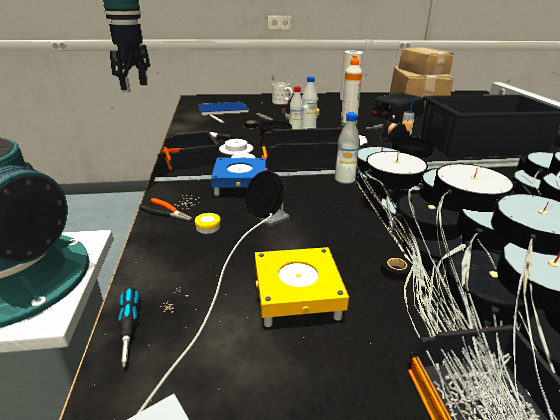

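The top view shows the blue stand with its hole at about (165,258) and the yellow stand at about (366,214). The side view shows blue at (239,168) and yellow at (298,275). Next I'll measure the stands.

```bash
cat > h.py <<'E'
import numpy as np, cv2
from rig import r
def cam(n):
    p=r.camera_params(n); f=210/np.tan(np.radians(p['fov_y']/2))
    return np.array([[f,0,p['cx']],[0,f,p['cy']],[0,0,1]]),p['dist_coeffs'],p['rvec'],p['tvec']
def proj(n,P):
    K,d,rv,t=cam(n); return cv2.projectPoints(np.array(P,float).reshape(-1,3),rv,t,K,d)[0].reshape(-1,2)
def back(n,uv,z):
    K,d,rv,t=cam(n); u=cv2.undistortPoints(np.array(uv,float).reshape(-1,1,2),K,d).reshape(-1,2)
    R=cv2.Rodrigues(rv)[0]; D=np.c_[u,np.ones(len(u))]@R; C=-R.T@t
    return C+D*((z-C[2])/D[:,2])[:,None]
E
python3 - <<'E'
from h import *
print(proj("top",[[.182,.492,.231]]),proj("side",[[.182,.492,.231]]))
for n in("top","side"):
  im=cv2.imread(f"pics/{n}0.png"); hsv=cv2.cvtColor(im,cv2.COLOR_BGR2HSV)
  for c,(lo,hi) in dict(blue=((100,120,60),(120,255,255)),yellow=((24,150,80),(34,255,255))).items():
    m=cv2.inRange(hsv,lo,hi); cs,h=cv2.findContours(m,cv2.RETR_CCOMP,cv2.CHAIN_APPROX_NONE)
    i=max(range(len(cs)),key=lambda i:cv2.contourArea(cs[i]))
    # largest hole within
    k=[j for j in range(len(cs)) if h[0][j][3]==i]; j=max(k,key=lambda j:cv2.contourArea(cs[j]))
    # hole rim in the plane of the top, minEnclosingCircle
    P=back(n,cs[j].reshape(-1,2),.058)[:,:2]
    E=cv2.fitEllipse(P.astype(np.float32)*1000)
    O=back(n,cs[i].reshape(-1,2),.058)[:,:2]
    print(n,c,"hole",np.round(E,1) if 0 else E,"outer",cv2.minAreaRect(O.astype(np.float32)*1000))
E
```

```text
[[ 63.25488018 398.47501198]] [[136.11606004  93.42519676]]
top blue hole ((453.2601318359375, 351.5242919921875), (72.75787353515625, 74.75728607177734), 85.74122619628906) outer ((452.3224792480469, 350.3043212890625), (144.6654510498047, 140.4927520751953), 84.29605865478516)Traceback (most recent call last):
  File "<stdin>", line 9, in <module>
ValueError: max() iterable argument is empty
```

```bash
python3 - <<'E'
from h import *
for n in("top","side"):
  im=cv2.imread(f"pics/{n}0.png"); hsv=cv2.cvtColor(im,cv2.COLOR_BGR2HSV)
  for c,uv,zz in (("blue",{"top":(165,258),"side":(239,168)}[n],0),("yellow",{"top":(366,214),"side":(298,275)}[n],0)):
    # pale disc seen in hole
    m=cv2.inRange(hsv,(0,0,150),(180,70,255)); m=cv2.morphologyEx(m,cv2.MORPH_CLOSE,np.ones((5,5)))
    _,lab=cv2.connectedComponents(m); l=lab[uv[1],uv[0]]
    cs,_=cv2.findContours((lab==l).astype(np.uint8),0,1); q=max(cs,key=cv2.contourArea).reshape(-1,2)
    for z in(.052,.058):
      P=back(n,q,z)[:,:2]; print(n,c,z,np.round(P.min(0),3),np.round(P.max(0),3),np.round(cv2.fitEllipse((P*1000).astype(np.float32))[:2],1).tolist())
print(proj("top",[[.453,.351,.058]]),proj("side",[[.453,.351,.058]]))
im=cv2.imread("pics/side0.png")
cv2.imwrite("pics/sidez.png",cv2.resize(im[130:210,180:300],None,fx=6,fy=6))
E
```

```text
top blue 0.052 [0.419 0.319] [0.489 0.387] [[453.5, 352.8], [67.3, 69.2]]
top blue 0.058 [0.418 0.318] [0.488 0.385] [[452.9, 351.3], [66.9, 68.8]]
top yellow 0.052 [ 0.5   -0.157] [ 0.57  -0.087] [[535.4, -121.8], [67.0, 68.8]]
top yellow 0.058 [ 0.499 -0.155] [ 0.569 -0.086] [[534.3, -120.6], [66.6, 68.4]]
side blue 0.052 [0.419 0.334] [0.486 0.391] [[452.9, 363.4], [53.9, 64.7]]
side blue 0.058 [0.419 0.321] [0.485 0.377] [[452.6, 349.5], [53.2, 63.8]]
side yellow 0.052 [ 0.501 -0.148] [ 0.57  -0.083] [[535.5, -116.1], [61.5, 67.4]]
side yellow 0.058 [ 0.5   -0.155] [ 0.568 -0.091] [[534.0, -123.4], [60.6, 66.5]]
[[164.74991316 257.02942515]] [[239.38987582 167.56613987]]
```

View pics/sidez.png

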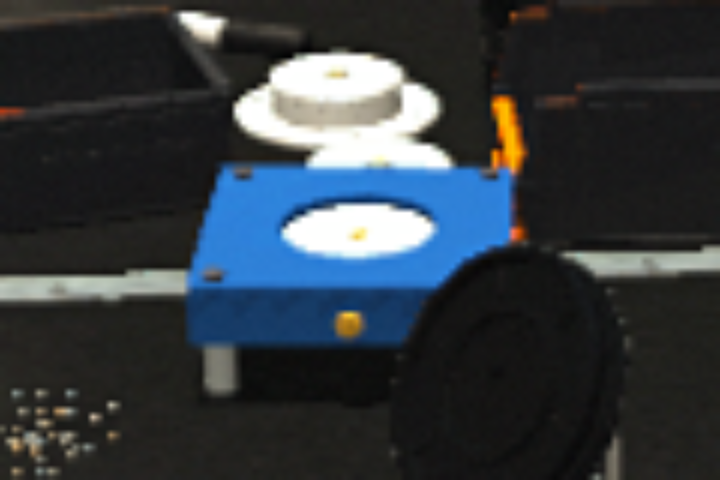

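Both cameras put the blue hole at (0.453, 0.351), to within about 2 mm. They put yellow at (0.534, -0.122), and the hole measures about 70 mm, as specified. I'll move above the hole and shut the fingers.

```bash
python3 -m inch '[[1,[-0.5,-0.06,0],[0,0,0]],[1,[-1,-0.12,0],[0,0,0]],[1,[-1,-0.12,0],[0,0,0]],[1,[-1,-0.12,0],[0,0,0]],[1,[-1,-0.12,0],[0,0,0]],[1,[-1,-0.12,0],[0,0,0]],[1,[-1,-0.12,0],[0,0,0]],[1,[-1,-0.12,0],[0,0,0]],[1,[-1,-0.12,0],[0,0,0]],[1,[-1,-0.12,0],[0,0,0]],[1,[-0.5,-0.06,0],[0,0,0]],[1,[0,0,0],[0,0,0]]]' 40
python3 - <<'E'
from h import *
s=r.get_state(); R=cv2.Rodrigues(np.zeros(3))[0]
from scipy.spatial.transform import Rotation as T
R=T.from_euler('xyz',s['eef_rot']).as_matrix()
print(s['tcp_pos'],s['eef_rot'],s['width'],R.T@(np.array([.453,.351,.075])-s['tcp_pos'])/.03)
E
```

```text
t: 1.6
tcp_pos: [0.4517, 0.3537, 0.231]
eef_rot: [-3.141, -0.0, 2.785]
force: [0.2, 1.0, -0.6]
width: -0.0002
[0.45173248 0.35372272 0.23101023] [-3.14125310e+00 -3.23094011e-04  2.78544855e+00] -0.0002441616961369809 [-0.07292343 -0.06856511  5.20034128]
```

```bash
python3 -m inch '[[1,[-0.07,-0.07,0.5],[0,0,0]],[1,[0,0,1],[0,0,0]],[1,[0,0,1],[0,0,0]],[1,[0,0,1],[0,0,0]],[1,[0,0,1],[0,0,0]],[1,[0,0,0.5],[0,0,0]],[1,[0,0,0],[0,0,0]]]'
python3 - <<'E'
from h import *
for n in("top","side"):
    cv2.imwrite(f"pics/{n}1.png",cv2.resize(r.get_image(n)[:,:,::-1][(180 if n=="top" else 60):(340 if n=="top" else 220),(80 if n=="top" else 150):(290 if n=="top" else 360)],None,fx=3.5,fy=3.5))
E
```

```text
t: 2.48
tcp_pos: [0.4517, 0.3517, 0.081]
eef_rot: [-3.141, -0.001, 2.787]
force: [0.7, 0.5, 0.8]
width: 0.0003
```

View pics/top1.png

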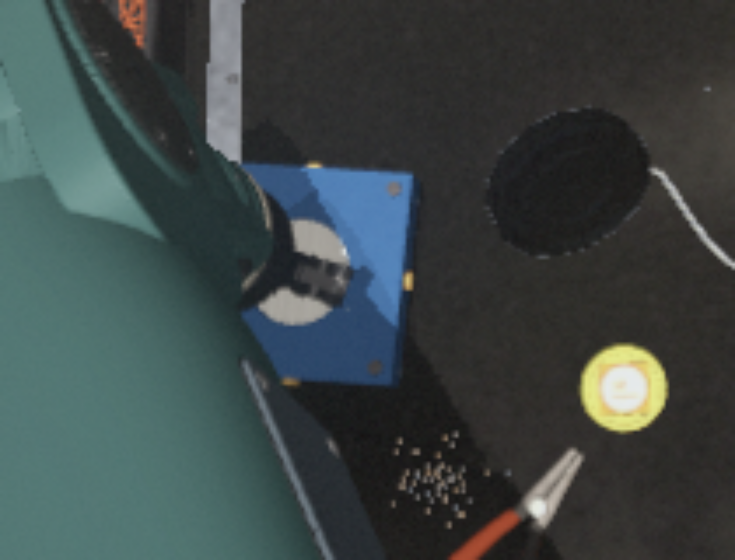

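View pics/side1.png

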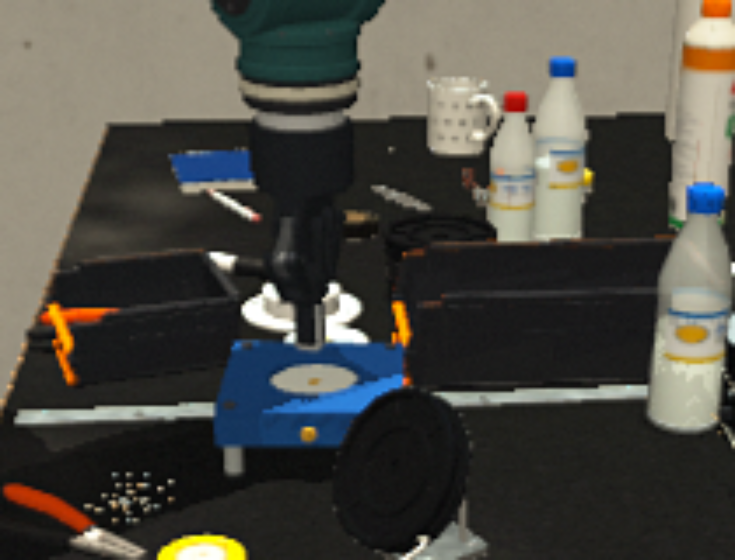

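The crops show the shut fingertips centred over the blue hole, with the tip at about (239,159) in the side view and clear of the rim. Now I'll go down, slowing before contact at z≈0.052.

```bash
python3 -m inch '[[1,[0,0,0.4],[0,0,0]],[1,[0,0,0.4],[0,0,0]],[1,[0,0,0.2],[0,0,0]],[1,[0,0,0.2],[0,0,0]],[1,[0,0,0],[0,0,0]]]'
python3 -m inch '[[1,[0,0,0.15],[0,0,0]],[1,[0,0,0.15],[0,0,0]],[1,[0,0,0],[0,0,0]]]'
```

```text
t: 3.2
tcp_pos: [0.4522, 0.3515, 0.0448]
eef_rot: [-3.141, -0.0, 2.787]
force: [-0.2, -1.2, -0.5]
width: 0.0004
t: 3.58
tcp_pos: [0.4525, 0.3516, 0.0361]
eef_rot: [3.142, 0.0, 2.787]
force: [0.1, -0.9, -0.4]
width: -0.0001
```

The force reads about zero at z=0.036, where I expected contact to have begun at 0.052. I'll look before going on.

```bash
python3 - <<'E'
from h import *
print(r.get_state()['force'])
for n in("top","side"):
    cv2.imwrite(f"pics/{n}2.png",cv2.resize(r.get_image(n)[:,:,::-1][(210 if n=="top" else 110):(310 if n=="top" else 210),(110 if n=="top" else 180):(240 if n=="top" else 310)],None,fx=6,fy=6,interpolation=cv2.INTER_CUBIC))
E
```

```text
[ 0.08116712 -0.86325424 -0.40683165]
```

View pics/top2.png

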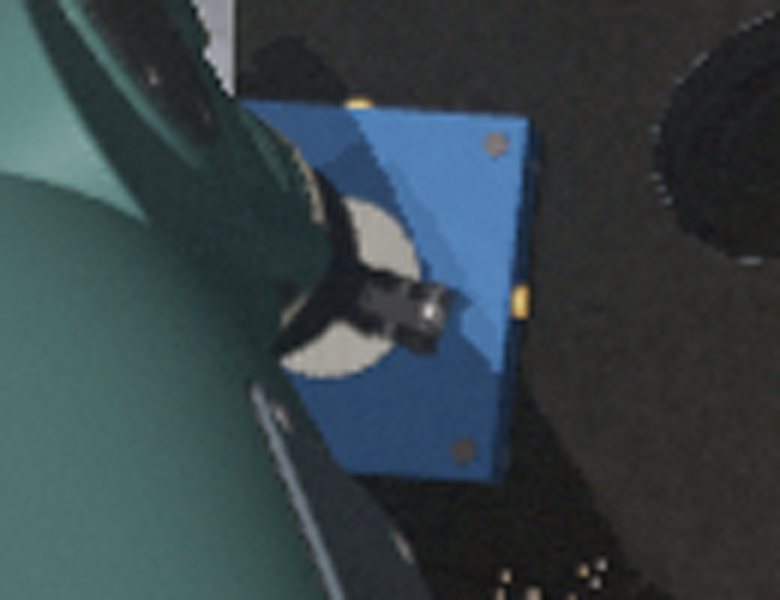

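View pics/side2.png

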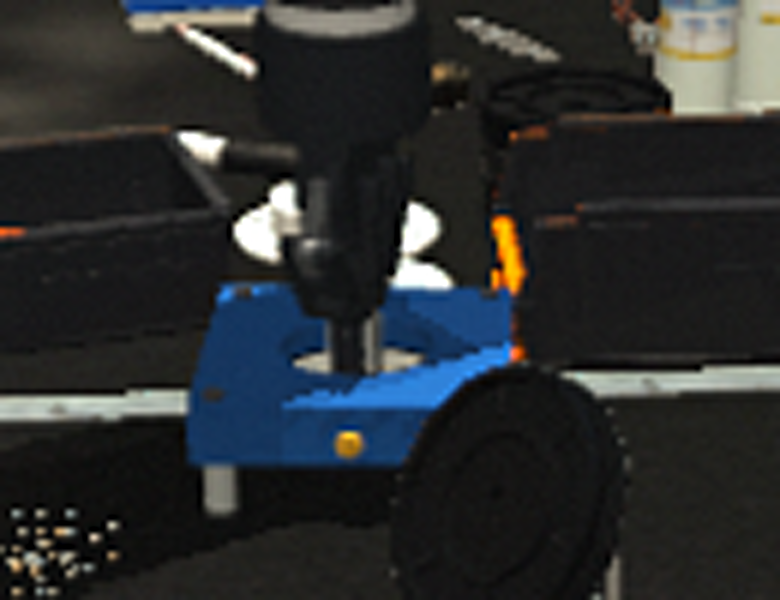

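In the side crop the grey disc at (350,360) now sits well below the rim and the hole's inner wall is visible. So the insert is moving, and the force just relaxes when the arm stops. I'll push on in small steps and watch the force.

```bash
python3 -m inch '[[1,[0.02,-0.01,0.15],[0,0,0]]]'; python3 -m inch '[[1,[0,0,0.1],[0,0,0]]]';python3 -m inch '[[1,[0,0,0],[0,0,0]]]'
```

```text
t: 3.8
tcp_pos: [0.4525, 0.3517, 0.0322]
eef_rot: [3.141, 0.001, 2.787]
force: [1.8, -1.7, 7.3]
width: 0.0
t: 3.92
tcp_pos: [0.4525, 0.3517, 0.0292]
eef_rot: [3.141, 0.001, 2.787]
force: [0.7, -1.3, 7.4]
width: -0.0
t: 4.05
tcp_pos: [0.4522, 0.3517, 0.0289]
eef_rot: [3.141, 0.001, 2.787]
force: [1.0, 0.8, 2.2]
width: -0.0003
```

It takes about 7.4 N while moving, as specified. Now I'll go to the end stop.

```bash
python3 -m inch '[[1,[0,0,0.1],[0,0,0]]]'; python3 -m inch '[[1,[0,0,0.05],[0,0,0]]]';python3 -m inch '[[1,[0,0,0.03],[0,0,0]]]'; python3 -m inch '[[1,[0,0,0],[0,0,0]]]'
```

```text
t: 4.18
tcp_pos: [0.4522, 0.3517, 0.0262]
eef_rot: [3.141, 0.001, 2.787]
force: [0.5, -0.7, 6.8]
width: -0.0003
t: 4.3
tcp_pos: [0.4523, 0.3518, 0.0248]
eef_rot: [3.141, 0.001, 2.787]
force: [-5.3, -4.1, 31.0]
width: 0.0001
t: 4.42
tcp_pos: [0.4523, 0.3518, 0.0248]
eef_rot: [3.14, 0.001, 2.787]
force: [-7.2, -4.8, 35.6]
width: 0.0001
t: 4.55
tcp_pos: [0.4523, 0.3518, 0.0249]
eef_rot: [3.14, 0.002, 2.787]
force: [-4.3, -4.5, 25.8]
width: -0.0001
```

There is a hard stop at z=0.0249 with the force rising to about 30 N, which matches the expected end at 25 mm. I'll draw back straight up, move away, and then check by eye.

```bash
python3 -m inch '[[1,[0,0,-0.2],[0,0,0]],[1,[0,0,-0.4],[0,0,0]],[1,[0,0,-0.8],[0,0,0]],[1,[0,0,-1],[0,0,0]],[1,[0,0,-1],[0,0,0]],[1,[0,0,-1],[0,0,0]],[1,[0,0,-1],[0,0,0]],[1,[0,0,-1],[0,0,0]],[1,[1,0.12,0],[0,0,0]],[1,[1,0.12,0],[0,0,0]],[1,[1,0.12,0],[0,0,0]],[1,[1,0.12,0],[0,0,0]],[1,[1,0.12,0],[0,0,0]],[1,[1,0.12,0],[0,0,0]],[1,[1,0.12,0],[0,0,0]],[1,[1,0.12,0],[0,0,0]],[1,[1,0.12,0],[0,0,0]],[1,[0.5,0,0],[0,0,0]],[1,[0,0,0],[0,0,0]]]'
python3 - <<'E'
from h import *
a={n:r.get_image(n)[:,:,::-1] for n in("top","side")}
for n in a: cv2.imwrite(f"pics/{n}3f.png",a[n])
b=cv2.resize(a["side"][130:210,180:300],None,fx=6,fy=6); c=cv2.resize(a["side"][230:330,240:360],None,fx=6,fy=6)[:480]
cv2.imwrite("pics/side3.png",b);
t=cv2.resize(a["top"][170:300,120:410],None,fx=2.7,fy=2.7); cv2.imwrite("pics/top3.png",t)
im=a["side"]; hsv=cv2.cvtColor(im,cv2.COLOR_BGR2HSV)
for f in ("side0","side3f","top0","top3f"):
  n=f.rstrip("03f"); hsv=cv2.cvtColor(cv2.imread(f"pics/{f}.png"),cv2.COLOR_BGR2HSV)
  for nm,uv in (("blue",{"top":(165,258),"side":(239,170)}[n]),("yellow",{"top":(366,214),"side":(298,275)}[n])):
    m=cv2.morphologyEx(cv2.inRange(hsv,(0,0,130),(180,70,255)),cv2.MORPH_CLOSE,np.ones((5,5)))
    _,lab=cv2.connectedComponents(m); l=lab[uv[1],uv[0]]; ys,xs=np.where(lab==l); print(f,nm,l,xs.min(),xs.max(),ys.min(),ys.max(),len(xs))
E
```

```text
t: 6.92
tcp_pos: [0.1954, 0.481, 0.2156]
eef_rot: [-3.142, 0.0, 2.788]
force: [0.2, -0.1, -0.2]
width: -0.0003
side0 blue 19 227 251 164 172 167
side0 yellow 66 278 317 263 286 715
side3f blue 19 234 249 169 172 39
side3f yellow 70 278 317 263 286 716
top0 blue 81 150 179 242 272 712
top0 yellow 72 351 380 200 229 673
top3f blue 73 151 179 243 272 696
top3f yellow 64 351 380 200 229 672
```

View pics/side3.png

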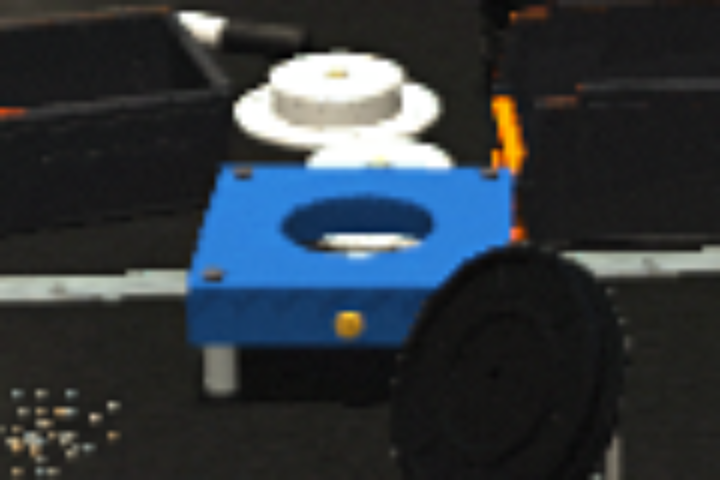

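View pics/side3f.png

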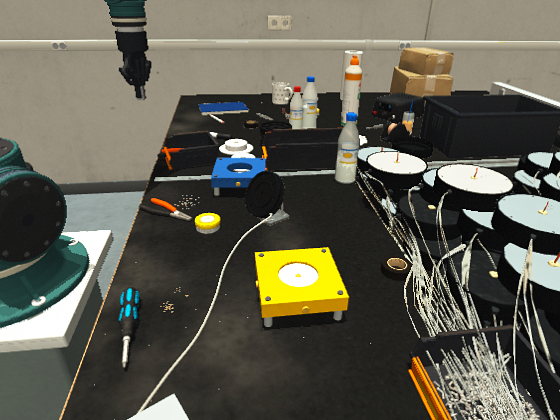

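View pics/top3.png

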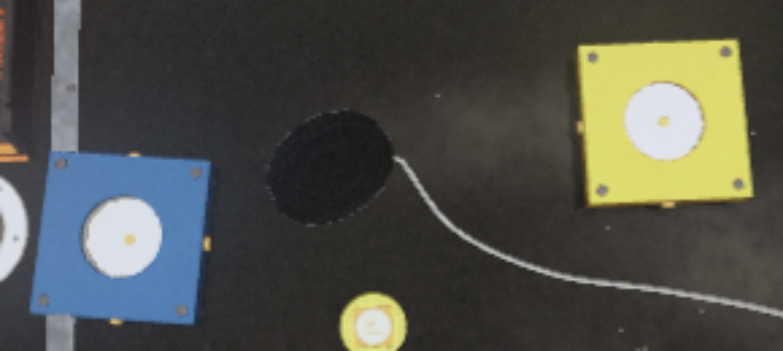

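The side view shows the blue hole deep, with the disc seen only as a slit at about (239,170). The yellow disc's pixels are unchanged at x 278–317, y 263–286. As a last check I'll get the depth from the disc's centre dot.

```bash
python3 - <<'E'
from h import *
for f in("top0","top3f"):
    im=cv2.imread(f"pics/{f}.png")[244:272,152:179].astype(float); w=np.clip(im[:,:,2]-im[:,:,0]-30,0,None); w[:6]=0;w[-6:]=0;w[:,:6]=0;w[:,-6:]=0
    y,x=np.mgrid[:im.shape[0],:im.shape[1]]; print(f,(w*x).sum()/w.sum()+152,(w*y).sum()/w.sum()+244)
for z in(.052,.035,.030,.025): print(z,proj("top",[[.4525,.351,z]]))
s=r.get_state(); print(s['t'],s['force'],abs(s['joint_velocities']).max())
E
```

```text
top0 164.82096069868996 257.06113537117903
top3f 167.59465020576133 258.22222222222223
0.052 [[165.39961617 257.49925363]]
0.035 [[167.20637245 258.20385978]]
0.03 [[167.72692159 258.40684502]]
0.025 [[168.24266174 258.60794591]]
7.025 [ 0.67530532 -0.1992022  -0.10335086] 0.010061685362062882
```

The dot moved (2.77, 1.16) px, and 27 mm of travel predicts (2.84, 1.11) px. That means it went all the way down, so I'm handing in.

```bash
python3 -c "
from rig import r
print(r.sign_off())"
```

```text
the job is handed in; nothing more can be done
None
```

The blue stand's insert is out and lying on the bench, and the yellow stand's insert is still stuck where it was. I pushed the blue one down through the access hole with shut fingers, drew straight back up and moved the arm clear. The job was handed in at about 7 s of the 32 s allowed.

- **Push:** it took about 7 N while moving, then met a hard stop at z = 0.0249 m, where 0.025 was expected. The highest force I read was about 36 N, pushing straight down at the stop.
- **Depth by camera:** the disc's centre dot moved (2.77, 1.16) px in the top view, against (2.84, 1.11) px predicted for the full 27 mm.
- **Yellow insert:** its outline was the same before and after in both pictures.
- **Arm at the end:** it was touching nothing, with the force reading close to zero.
- **One disagreement:** the force read about zero whenever the arm paused mid-push. I checked by camera that the insert was moving, and later readings taken during motion showed the expected resistance.

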